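# Load a hot-end cartridge into the test dock and clamp it home

## Robot

A 6-joint arm with a two-finger parallel gripper is mounted at the origin on the work surface. World frame = base frame: x ahead of the robot, y to its left, z up, the work surface at z = 0. Lengths are in m, angles in degrees, forces in N, time in s.
With the tool pointing down it reaches from about 0.375 to 0.9 m from the base axis. Payload 3.1 kg.
Tool frame: the origin (TCP) lies at the very end of the fingers, on their centre line; the grasp point (between the pads) lies 19 mm behind it; z points along the fingers, y is the line along which they close (so a half turn about z gives the same grasp; the last joint's range is limited). The gripper opens to 87 mm and grips with 3 to 60 N. Pads are 19 mm wide; open, the fingers measure 117 mm over their backs; the gripper's body (75 mm by 190 mm) begins 51 mm behind the grasp point.
Start: joints at [-10.227, 30.224, 82.088, -0, 67.689, -10.227], TCP at [0.625, 0, 0.194] pointing down, gripper open.
Joint ranges: [-176.69, 176.69], [-43.24, 126.21], [12.49, 139.97], [-82, 262], [0, 151.66], [-163.58, 163.58]. Speed limits (degrees/s): [159.86, 159.86, 180, 180, 180, 180].

## Interface

Orientations are given as a 3x3 rotation matrix whose columns are the frame's x, y, z axes.
In Python, from rig import bot, imaging gives the robot as it stands.
- The arm moves only by the tool drive_tool, never from a script. Its argument "deltas" is text: rows parted by semicolons, each of 5 numbers parted by spaces: the finger opening in mm, from 0 to 87, then the shift along the world's x, y, z in mm, then the turn about the world's z in rad. In form: jaw dx dy dz twist; .... A call has 1 to 12 rows; each row is the pose to reach, as a shift and turn from the pose commanded when the call began; what a row does not reach only later rows make up. A row lasts 1/10 s, in which the tool goes at most 50 mm and 8.59 degrees, less where a joint would pass 70% of its speed; a pose out of reach is approached as far as the arm can. A call with a gripper value outside its range is refused whole. The fingers move at their own pace and stop on an object; the grip force is fixed at half the most. Time passes only in rows, so rows that repeat a pose let the fingers close. It gives the time, the measured TCP pose, the force, the opening and the grip force at its end, in the units of the state.
- bot.read_state(): the state, without advancing time (a new reading comes with each control period).
- imaging.capture(name): name is "scene" or "side" or "wrist"; returns the picture (384x512x3 uint8, red, green, blue); there is no depth.
- imaging.camera_model(name): a dict with "fx", "fy", "cx", "cy" (pixels), "T" (4x4, takes a point from camera to world coordinates). Camera axes: x right, y down, z forward; pixel columns grow to the right and rows downward; lengths in m; the calibration is good to about 2 mm. The wrist camera is an equidistant fisheye: a pixel r from the principal point sees the ray r / f radians off the axis. A picture is of the moment at which its call begins: read the wrist's pose just before it. camera_model takes no time and is no camera call; for the wrist camera it gives the pose at the moment of the call.
- bot.hand_in(): hands the job in; it is judged then, once.
The state is a dict: "time_s": time; "joint_positions": joint angles; "qvel": joint speeds; "tau": joint torques, N m; "position": TCP position; "tcp_rot": TCP orientation; "force": force on the tool from outside, world axes, zero at the start; "moment": the same for the moment, N m; "opening": opening from 0.0 (shut) to 1.0 (fully open); "grasp_force": force on a finger pad.
Only numpy, scipy, OpenCV 4.12 (cv2) and the standard library are available. Lean on these libraries where they do the work, as an engineer would, in place of code of your own. Each camera call takes 0.05 s, during which the arm holds its last target. There are 200 camera calls.

## Task

Stand the finned hot-end cartridge upright in the rectangular pocket of the test dock, easing it down until it rests on the sprung contact and letting it go. Then swing the dock's clamp over and press its handle down, by feel, until the cartridge bottoms firmly on the pocket's floor (at least 10 N on it, never over 40 N or it cracks; don't jam it while putting it in either), and leave it clamped there. Leave the other things on the bench where they are.

Things in the scene. Friction and masses are not known exactly. Their poses are not given: they have to be found in the camera images.
- cartridge_center (a point): Centre (half-way up) of the loose hot-end cartridge: plain aluminium block with dark fin lines on its lower half and a thin black top plate. 36 mm along its x, 26 mm along its y, 70 mm tall; stands upright on the bench, z up; 0.08 to 0.15 kg. Hold it across the 26 mm sides by its top 20 mm: once it rests on the sprung contact only its top 42 mm stands above the cradle block.
- cartridge: The same cartridge; this origin is the centre of its underside.
- dock: Test dock. Its grey cradle block is 64 mm (x) by 54 mm (y) by 52 mm tall; origin under the block's centre, on the bench; its x points to the clamp's hinge. In its top is one rectangular pocket, centred, sides along x and y. A brass sprung contact, 14 mm across, stands up in the pocket, top 24 mm above the bench; its spring starts to give at 2 N and never pushes with more than 6 N.
- pocket (a point): Centre of the pocket's mouth, in the block's top face, 52 mm above the bench; axes as the dock's. Pocket 37.6 mm along x, 27.6 mm along y (0.8 mm of play each side of the cartridge), 1 mm chamfer at the mouth. The cartridge first rests on the sprung contact, underside 28 mm below the mouth. The steel floor lies 6 to 12 mm lower still; it is set differently each time and cannot be measured, only felt.
- clamp (a joint): Hinge angle of the clamp (rad). pi/2: arm straight up; 0: arm level; starts leaning back at 1.85 to 2.05; range -0.10 to 2.15. With the cartridge home it ends anywhere from 0.11 (highest floor) to -0.01. Axis along the dock's y. Stiff hinge (0.5 N m friction): stays where it is left, even against the spring. Handle force: 3 to 4 N freely, 4 to 6 N on the spring, 10 to 12 N when well bottomed.
- clamp_hinge (a point): Centre of the clamp's hinge axis, 58 mm from the pocket's middle along the dock's x and 92 mm above the bench, between two aluminium posts (over all 45 mm wide along y, 104 mm tall).
- handle (a point): Centre of the clamp's handle: a round black bar 14 mm thick and 84 mm long along the dock's y, across the end of the steel arm (16 mm wide, 10 mm thick), 135 mm from the hinge axis. It moves on a circle about the hinge: up and over from the far side, closing towards -x of the dock and down; about 92 to 107 mm above the bench when closed.
- foot: The clamp's round black rubber foot, a 20 mm ball on the arm's line 58 mm from the hinge; origin at its centre. It bears on the middle of the cartridge's top, with up to 2.3 times the force at the handle: 40 N there is 16 N at the handle.
- motor: Bystander: dark square stepper motor, 42 x 42 x 40 mm with a short upright shaft (60 mm in all); wider and lower than the cartridge, with which it may have changed places. Origin under its centre.
- tin: Bystander: low round aluminium tin, 42 mm across, 26 mm tall. Origin under its centre.
- driver: Bystander: screwdriver lying on the bench, 160 mm long.
- gluestick: Bystander: white glue stick standing, 28 mm across, 95 mm tall. Origin under its centre.
- vase: Bystander: small printed vase, 68 mm across, 80 mm tall. Origin under its centre.
- partsbin: Bystander: black open parts bin, 130 x 100 x 45 mm. Origin under its centre.
Mind the look-alikes: they are no part of the job. Of the things that look like the dock, the smallest one is meant.

How it is judged:
By the outcome, as a careful person would: the job done as asked, in the order asked, and still so for the second after the job is handed in, with the robot touching nothing.
It also fails if it takes over 67 s, if anything falls off the work surface, if the arm or the gripper's body presses on something with over 40 N, if the wrist force passes 120 N, or if a joint passes its speed limit or range.

## Working session

There is one attempt and no reset: what is moved stays moved. The work goes in short steps, Python scripts to look and compute and a tool call to move; the robot and the scene stay as the last step left them, time stands still between calls to the robot, and variables do not carry over. Pictures are saved under pics/ and viewed, at most 10 in all, crops included, and the job is handed in when it is done.

Besides the shell and the picture viewer there is one more tool, called after "Call:" as a command line: name --argument value ..., lists and objects as JSON in quotes. drive_tool: Moves the arm, as the interface text tells. Its arguments: {"type":"object","properties":{"deltas":{"type":"string"}},"required":["deltas"]}

```bash
ls; mkdir -p pics; python3 - <<'E'
from rig import bot, imaging
import cv2,numpy as np
for n in ["scene","side","wrist"]:
    m=imaging.camera_model(n); print(n,m['fx'],m['cx'],m['cy'],np.round(m['T'],3).tolist())
    im=imaging.capture(n); np.save(f"pics/{n}0.npy",im); cv2.imwrite(f"pics/{n}0.png",cv2.resize(im[:,:,::-1],(800,600),interpolation=cv2.INTER_CUBIC))
E
```

```text
pics
scene 390.88325148556623 252.7918987717811 192.04506571912316 [[-0.788, 0.471, -0.396, 0.867], [0.615, 0.588, -0.525, 0.559], [-0.015, -0.657, -0.753, 0.88], [0.0, 0.0, 0.0, 1.0]]
side 388.75817096383486 256.13748576697293 193.8320519797639 [[0.785, -0.339, 0.519, -0.171], [-0.62, -0.411, 0.669, -0.834], [-0.014, -0.846, -0.532, 0.738], [0.0, 0.0, 0.0, 1.0]]
wrist 297.3186396354542 256.807352582173 190.50606873615214 [[1.0, 0.001, -0.002, 0.625], [0.0, -0.964, -0.267, 0.073], [-0.002, 0.267, -0.964, 0.384], [0.0, 0.0, 0.0, 1.0]]
```

View pics/scene0.png

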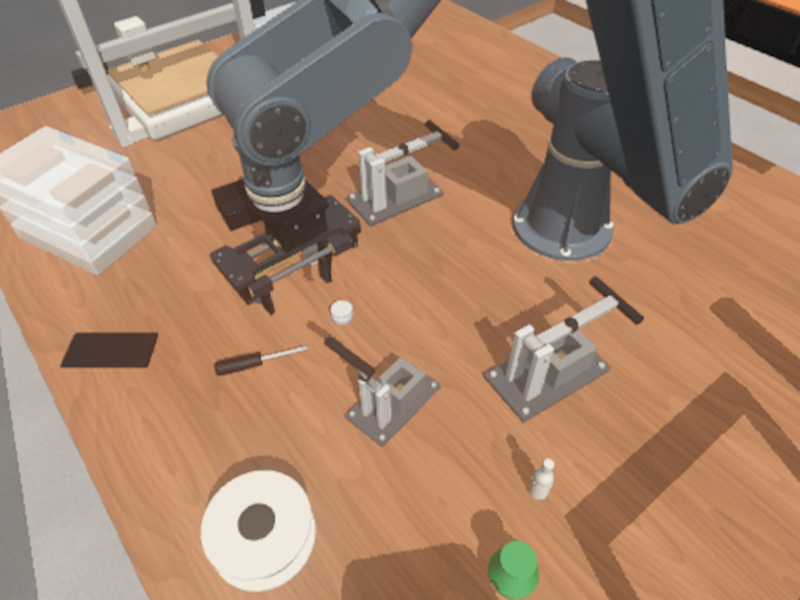

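View pics/side0.png

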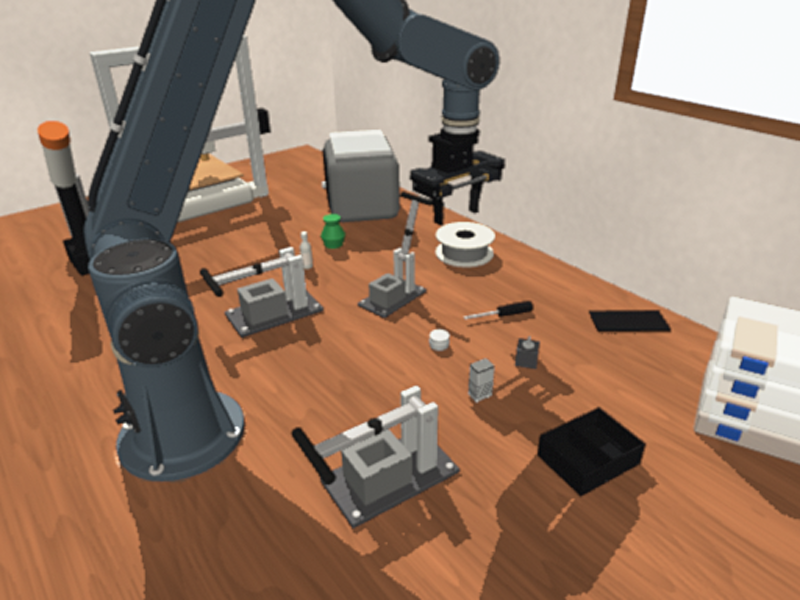

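View pics/wrist0.png

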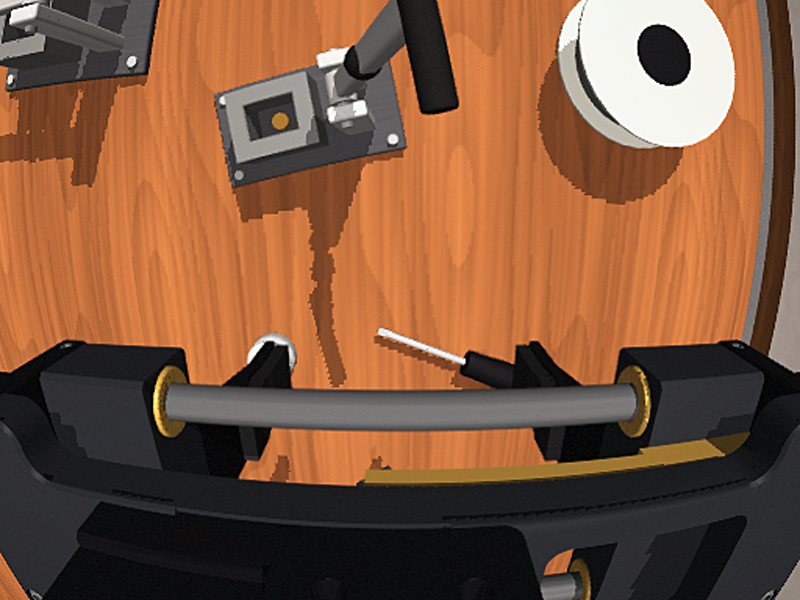

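The wrist image shows the small dock: block around (275,115), brass contact at (280,120), clamp leaning to the right. In the side image the cartridge stands at about (481,380), with the motor at (527,352) and the bin at (590,450). Next I'll zoom in.

```bash
python3 - <<'E'
import cv2,numpy as np
w=np.load('pics/wrist0.npy')[30:130,125:275]; s=np.load('pics/side0.npy')[205:275,285:355]
a=cv2.resize(w,None,fx=5.3333,fy=5.3333,interpolation=cv2.INTER_CUBIC)
b=cv2.resize(s,(600,600),interpolation=cv2.INTER_CUBIC)
cv2.imwrite('pics/wc.png',a[:,:,::-1]);cv2.imwrite('pics/sc.png',b[:,:,::-1]);print(a.shape)
E
```

```text
(533, 800, 3)
```

View pics/wc.png

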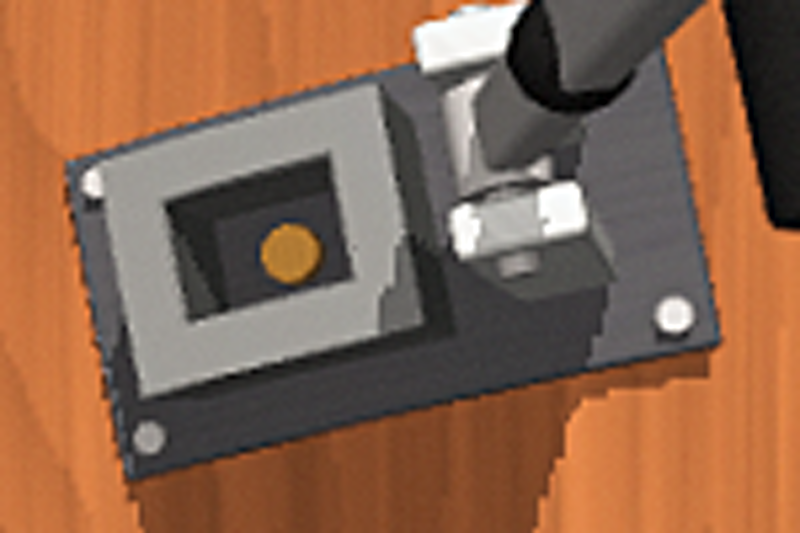

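View pics/sc.png

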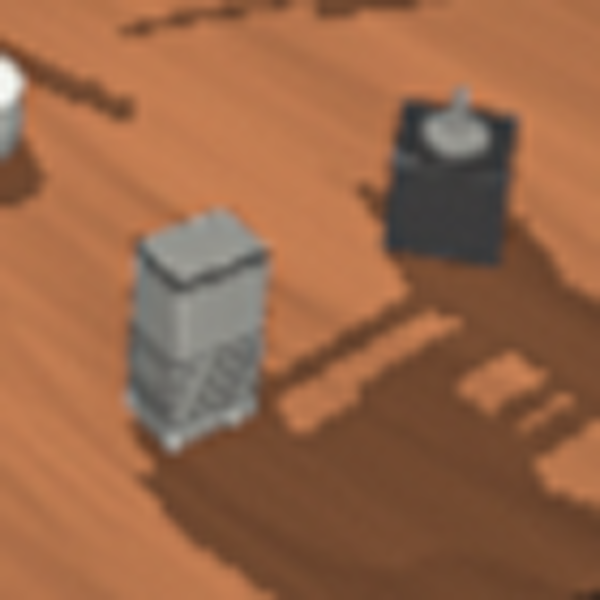

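In the wrist crop, the block's top corners are (100,163), (378,85), (423,325), (143,397) and the pocket's are (163,203), (330,153), (353,277), (190,323). In the side crop, the cartridge's top corners are (140,243), (220,208), (268,252), (183,288) and its lower ones are (172,448), (258,412).

```bash
cat > h.py <<'E'
import numpy as np, cv2
from scipy.optimize import least_squares
def proj(P,m,fish=False):
    T=np.array(m['T']); q=(np.atleast_2d(P)-T[:3,3])@T[:3,:3]
    if fish:
        r=np.hypot(q[:,0],q[:,1]); th=np.arctan2(r,q[:,2]); k=th/np.maximum(r,1e-9)
        return np.c_[m['fx']*k*q[:,0]+m['cx'],m['fy']*k*q[:,1]+m['cy']]
    return np.c_[m['fx']*q[:,0]/q[:,2]+m['cx'],m['fy']*q[:,1]/q[:,2]+m['cy']]
def orig(uv,s,off): return (np.array(uv,float)+.5)/s-.5+np.array(off)
def fit(local,uv,m,fish,x0):   # pose x,y,yaw of local points
    L=np.array(local,float)
    def pts(x): c,s=np.cos(x[2]),np.sin(x[2]); return L@np.array([[c,s,0],[-s,c,0],[0,0,1]])+[x[0],x[1],0]
    r=least_squares(lambda x:(proj(pts(x),m,fish)-uv).ravel(),x0)
    return r.x,np.round(r.fun.reshape(-1,2),1)
def rect(a,b,z): return [[-a/2,b/2,z],[a/2,b/2,z],[a/2,-b/2,z],[-a/2,-b/2,z]]
E
python3 - <<'E'
from rig import imaging
from h import *
m=imaging.camera_model('wrist'); o=lambda p:orig(p,16/3,[125,30])
B=[(100,163),(378,85),(423,325),(143,397)];P=[(163,203),(330,153),(353,277),(190,323)]
print(fit(rect(.064,.054,.052),o(B),m,True,[.55,.2,.2]))
print(fit(rect(.0376,.0276,.052),o(P),m,True,[.55,.2,.2]))
print(fit(rect(.064,.054,.052)+rect(.0376,.0276,.052),o(B+P),m,True,[.55,.2,.2]))
ms=imaging.camera_model('side')
C=orig([(140,243),(220,208),(268,252),(183,288),(172,448),(258,412)],600/70,[285,205])
# order: corners around; try two assignments
for a,b in[(.036,.026),(.026,.036)]:
    # left, back, right, front
    L=[[-a/2,-b/2,.07],[-a/2,b/2,.07],[a/2,b/2,.07],[a/2,-b/2,.07],[a/2,-b/2,0],[a/2,b/2,0]]
    for y in[0,.8,-.8,1.5]:
        r=fit(L,C,ms,False,[.6,-.15,y]); print(a,r[0],np.abs(r[1]).sum())
    print(r[1].tolist())
E
```

```text
(array([0.52964656, 0.11670351, 0.18622741]), array([[-0.3, -0.1],
       [ 0. , -0.2],
       [ 0.3,  0.2],
       [-0.1,  0. ]]))
(array([0.52989552, 0.11706345, 0.206292  ]), array([[ 0.2, -0.1],
       [-0.3,  0.2],
       [ 0.3, -0.1],
       [-0.2, -0. ]]))
(array([0.52977139, 0.11688504, 0.19103836]), array([[-0.3, -0.1],
       [ 0. , -0.4],
       [ 0.5, -0.1],
       [ 0.1, -0. ],
       [ 0.2, -0.2],
       [-0.2,  0.5],
       [ 0. ,  0.4],
       [-0.5, -0. ]]))
0.036 [ 0.46518161 -0.24630182 -1.83980717] 12.4
0.036 [ 0.46518161 -0.24630182 -1.83980696] 12.4
0.036 [ 0.46518161 -0.24630182 -1.83980729] 12.4
0.036 [ 0.46518161 -0.24630182 -1.83980733] 12.4
[[-0.0, -2.6], [-1.2, -0.8], [-0.3, 1.3], [1.3, -0.5], [1.1, 0.4], [-0.8, 2.1]]
0.026 [ 0.46406946 -0.24796673 -1.68936197] 3.2000000000000006
0.026 [ 0.46406946 -0.24796673 -1.68936201] 3.2000000000000006
0.026 [ 0.46406946 -0.24796673 -1.68936181] 3.2000000000000006
0.026 [ 0.46406946 -0.24796673  4.59382314] 3.2000000000000006
[[-0.7, 0.0], [0.2, -0.2], [0.5, -0.5], [0.0, -0.3], [-0.0, 0.6], [-0.0, 0.2]]
```

Call:
drive_tool --deltas "87 -30 0 0 0.15;87 -60 0 0 0.3;87 -95 0 0 0.45;87 -95 30 0 0.6;87 -95 60 0 0.75;87 -95 90 0 0.9;87 -95 117 0 1.05;87 -95 117 0 1.2;87 -95 117 0 1.35;87 -95 117 -20 1.5;87 -95 117 -40 1.65;87 -95 117 -64 1.765"

```text
time_s: 1.35
position: [0.5304, 0.1171, 0.1297]
tcp_rot: [[-0.98, -0.198, 0.002], [-0.198, 0.98, 0.0], [-0.002, -0.0, -1.0]]
force: [-0.1, 0.1, -0.5]
opening: 1.0
grasp_force: 0.0
```

Call:
drive_tool --deltas "87 0 0 0 0;87 0 0 0 0;87 0 0 0 0"

```text
time_s: 1.65
position: [0.5309, 0.117, 0.131]
tcp_rot: [[-0.982, -0.191, 0.002], [-0.191, 0.982, -0.0], [-0.002, -0.0, -1.0]]
force: [0.1, -0.5, -0.3]
opening: 0.997
grasp_force: 0.0
```

```bash
python3 - <<'E'
from rig import bot, imaging
import cv2,numpy as np
s=bot.read_state(); print(s['time_s'],s['position'],np.round(s['tcp_rot'],3).tolist(),s['force'],s['qvel'])
np.save('pics/Tdock.npy',imaging.camera_model('wrist')['T']); im=imaging.capture('wrist'); np.save('pics/dock.npy',im)
cv2.imwrite('pics/dock.png',cv2.resize(im[60:240,136:376],(800,600),interpolation=cv2.INTER_CUBIC)[:,:,::-1])
E
```

```text
1.65 [0.53087556 0.11704323 0.13096716] [[-0.982, -0.191, 0.002], [-0.191, 0.982, -0.0], [-0.002, -0.0, -1.0]] [ 0.06568265 -0.52712478 -0.3039823 ] [-0.03406912 -0.4520099  -0.15586735  0.00193924 -0.15109279 -0.36143502]
```

View pics/dock.png

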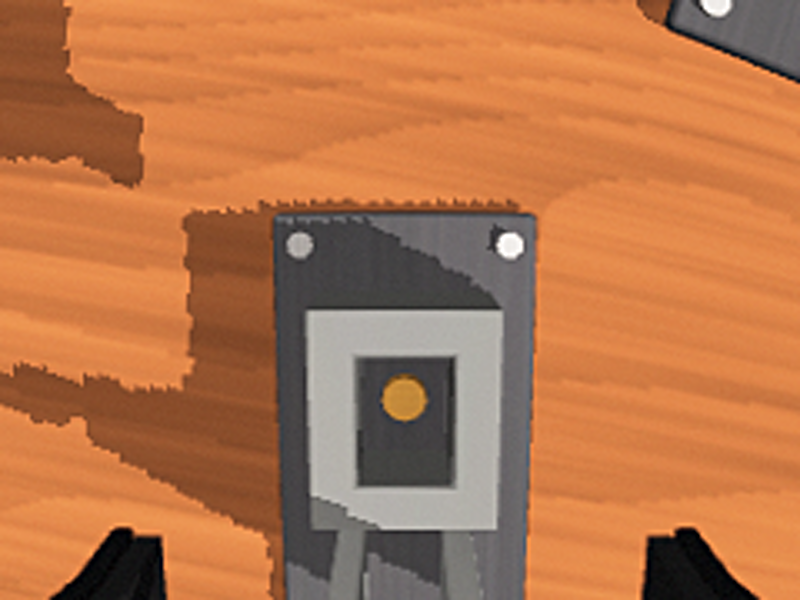

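The block's top corners are at (306,310), (502,310), (498,530), (311,528) and the pocket's at (353,355), (457,355), (455,488), (356,488). I'll fit those and check what stands near the cartridge.

```bash
python3 - <<'E'
from rig import imaging
from h import *
m=imaging.camera_model('wrist'); m['T']=np.load('pics/Tdock.npy'); o=lambda p:orig(p,10/3,[136,60])
# order (-x,+y),(+x,+y),(+x,-y),(-x,-y)
B=[(502,310),(498,530),(311,528),(306,310)];P=[(457,355),(455,488),(356,488),(353,355)]
print(fit(rect(.064,.054,.052),o(B),m,True,[.55,.1,.2]))
print(fit(rect(.0376,.0276,.052),o(P),m,True,[.55,.1,.2])); print(fit(rect(.0396,.0296,.052),o(P),m,True,[.55,.1,.2]))
ms=imaging.camera_model('side'); T=np.array(ms['T'])
for n,(u,v),z in[('motor',(527,365),0),('bin near',(540,450),.045),('bin top',(600,410),.045),('bin',(585,492),0),('lookalike post top',(410,392),.12),('post top r',(437,405),.12),('plate far corner',(458,467),0),('tin',(440,348),0)]:
    u,v=u*.64,v*.64; d=T[:3,:3]@[(u-ms['cx'])/ms['fx'],(v-ms['cy'])/ms['fy'],1]; print(n,np.round(T[:3,3]+d*(z-T[2,3])/d[2],3))
E
```

```text
(array([0.52923753, 0.11686419, 0.19192741]), array([[ 0.1,  0.1],
       [-0.4, -0.4],
       [ 0.2,  0.2],
       [ 0.1,  0.1]]))
(array([0.5291597 , 0.11714008, 0.19523539]), array([[-0.6,  0.6],
       [-0.5, -0.7],
       [ 0.4, -0.6],
       [ 0.7,  0.6]]))
(array([0.52924147, 0.1171564 , 0.19522052]), array([[ 0.4, -0.4],
       [ 0.6,  0.4],
       [-0.6,  0.5],
       [-0.4, -0.3]]))
motor [ 0.598 -0.244  0.   ]
bin near [ 0.406 -0.435  0.045]
bin top [ 0.553 -0.438  0.045]
bin [ 0.43  -0.509  0.   ]
lookalike post top [ 0.282 -0.271  0.12 ]
post top r [ 0.295 -0.32   0.12 ]
plate far corner [ 0.315 -0.351  0.   ]
tin [ 0.503 -0.095  0.   ]
```

Call:
drive_tool --deltas "87 0 0 50 0;87 0 -40 63 -0.1;87 -20 -90 63 -0.2;87 -40 -140 63 -0.31;87 -67 -190 63 -0.31;87 -67 -240 63 -0.31;87 -67 -290 63 -0.31;87 -67 -340 63 -0.31;87 -67 -365 63 -0.31;87 -67 -365 40 -0.31;87 -67 -365 18 -0.31;87 -67 -365 18 -0.31"

```text
time_s: 2.9
position: [0.4614, -0.2474, 0.1466]
tcp_rot: [[-0.993, 0.117, -0.003], [0.117, 0.993, 0.003], [0.004, 0.002, -1.0]]
force: [-1.3, 0.2, 0.3]
opening: 1.0
grasp_force: 0.0
```

Call:
drive_tool --deltas "87 0 0 0 0;87 0 0 0 0;87 0 0 0 0;87 0 0 0 0"

```text
time_s: 3.3
position: [0.4636, -0.2481, 0.149]
tcp_rot: [[-0.993, 0.115, 0.002], [0.115, 0.993, -0.001], [-0.002, -0.001, -1.0]]
force: [-0.1, 0.0, -0.2]
opening: 0.993
grasp_force: 0.0
```

```bash
python3 - <<'E'
from rig import bot, imaging
import cv2,numpy as np
s=bot.read_state(); print(s['time_s'],s['position'],np.round(s['tcp_rot'],3).tolist(),s['force'])
np.save('pics/Tcart.npy',imaging.camera_model('wrist')['T']); im=imaging.capture('wrist'); np.save('pics/cart.npy',im)
cv2.imwrite('pics/cart.png',cv2.resize(im[60:240,136:376],(800,600),interpolation=cv2.INTER_CUBIC)[:,:,::-1])
E
```

```text
3.3 [ 0.46360758 -0.24811574  0.14896532] [[-0.993, 0.115, 0.002], [0.115, 0.993, -0.001], [-0.002, -0.001, -1.0]] [-0.1051223   0.0481357  -0.15090962]
```

View pics/cart.png

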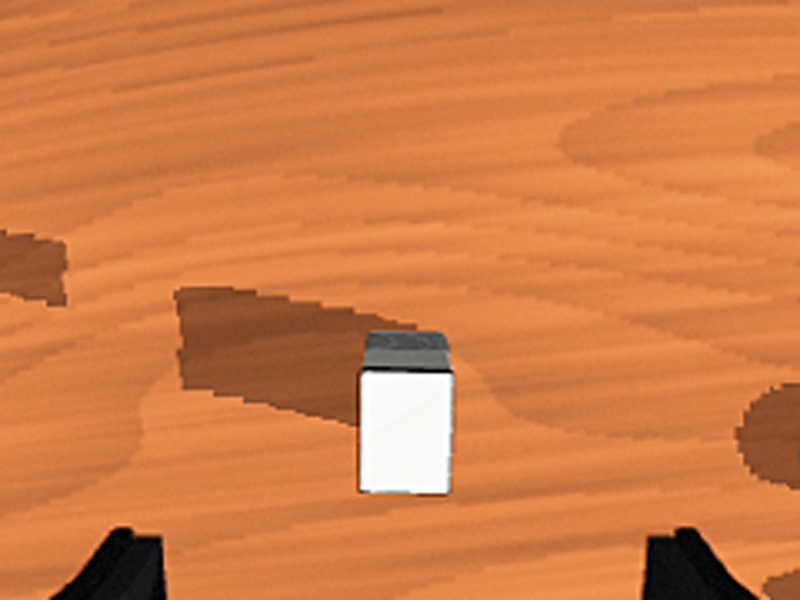

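The cartridge's top face has corners (359,371), (453,371), (450,494), (359,492), centred between the fingers.

```bash
python3 - <<'E'
from rig import imaging
from h import *
m=imaging.camera_model('wrist'); m['T']=np.load('pics/Tcart.npy'); o=lambda p:orig(p,10/3,[136,60])
C=[(453,371),(450,494),(359,492),(359,371)]
print(fit(rect(.036,.026,.07),o(C),m,True,[.46,-.25,-.1]))
E
```

```text
(array([ 0.46496736, -0.24779012, -0.12641637]), array([[-0.1,  0.1],
       [-0.1, -0.1],
       [ 0.1,  0.3],
       [ 0.1, -0.3]]))
```

Call:
drive_tool --deltas "87 1.4 0.3 -30 -0.006;60 1.4 0.3 -60 -0.006;50 1.4 0.3 -85 -0.006;45 1.4 0.3 -100 -0.006;45 1.4 0.3 -108 -0.006;45 1.4 0.3 -108 -0.006;40 1.4 0.3 -108 -0.006;36 1.4 0.3 -108 -0.006;32 1.4 0.3 -108 -0.006;30 1.4 0.3 -108 -0.006;28 1.4 0.3 -108 -0.006;15 1.4 0.3 -108 -0.006"

```text
time_s: 4.55
position: [0.4645, -0.2478, 0.0401]
tcp_rot: [[-0.993, 0.121, 0.0], [0.121, 0.993, -0.0], [-0.0, -0.0, -1.0]]
force: [0.8, -0.5, 0.9]
opening: 0.292
grasp_force: 7.7
```

Call:
drive_tool --deltas "15 0 0 0 0;15 0 0 0 0;15 0 0 0 0;15 0 0 0 0;15 0 0 0 0"

```text
time_s: 5.05
position: [0.4645, -0.2478, 0.0401]
tcp_rot: [[-0.993, 0.121, 0.0], [0.121, 0.993, -0.0], [-0.0, -0.0, -1.0]]
force: [-0.2, -0.1, 3.0]
opening: 0.28
grasp_force: 30.0
```

Call:
drive_tool --deltas "15 0 0 30 0;15 0 0 70 0;15 0 20 100 0.04;15 0 60 100 0.08;15 5 100 100 0.12;15 15 145 100 0.16;15 25 190 100 0.2;15 35 235 100 0.24;15 45 280 100 0.28;15 55 320 100 0.314;15 64.2 350 100 0.314;15 64.2 364.8 100 0.314"

```text
time_s: 6.25
position: [0.5291, 0.1198, 0.1395]
tcp_rot: [[-0.981, -0.194, 0.0], [-0.194, 0.981, 0.001], [-0.001, 0.0, -1.0]]
force: [-0.3, -0.4, -1.7]
opening: 0.279
grasp_force: 30.0
```

Call:
drive_tool --deltas "15 0 0 0 0;15 0 0 -10 0;15 0 0 -20 0;15 0 0 -25 0;15 0 0 -25 0;15 0 0 -25 0;15 0 0 -25 0"

```text
time_s: 6.95
position: [0.5289, 0.1167, 0.1151]
tcp_rot: [[-0.982, -0.19, 0.0], [-0.19, 0.982, -0.0], [-0.0, -0.0, -1.0]]
force: [1.0, 0.2, -0.3]
opening: 0.277
grasp_force: 30.0
```

```bash
python3 - <<'E'
from rig import bot, imaging
import cv2,numpy as np
s=bot.read_state(); print(s['time_s'],s['position'],np.round(s['tcp_rot'],3).tolist(),s['force'])
np.save('pics/Tin.npy',imaging.camera_model('wrist')['T']); im=imaging.capture('wrist'); np.save('pics/in.npy',im)
cv2.imwrite('pics/in.png',cv2.resize(im[90:240,156:356],(800,600),interpolation=cv2.INTER_CUBIC)[:,:,::-1])
E
```

```text
6.95 [0.52888548 0.11673876 0.11512274] [[-0.982, -0.19, 0.0], [-0.19, 0.982, -0.0], [-0.0, -0.0, -1.0]] [ 1.0355354   0.21143449 -0.32002366]
```

View pics/in.png

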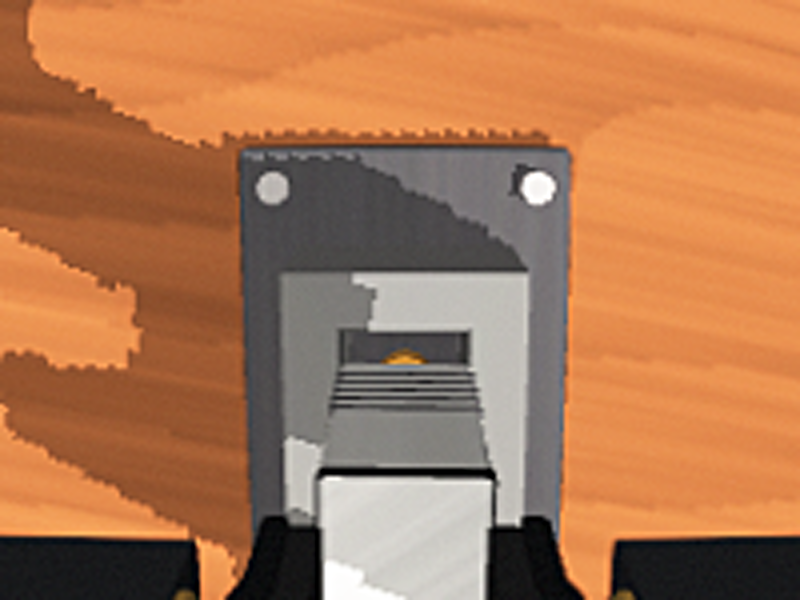

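The cartridge is held square: its lower front edge runs from (338,367) to (474,367), and the pocket's far edge from (340,331) to (470,331). Both are centred near x=405. I'll check the offset along dock x.

```bash
python3 - <<'E'
from rig import imaging
from h import *
m=imaging.camera_model('wrist'); T=np.load('pics/Tin.npy')
def bp(uv,z):
    u=orig(uv,4,[156,90])-[m['cx'],m['cy']]; r=np.hypot(*u); th=r/m['fx']
    d=T[:3,:3]@np.r_[np.sin(th)*u/r,np.cos(th)]; return T[:3,3]+d*(z-T[2,3])/d[2]
c,s=np.cos(.192),np.sin(.192); R=np.array([[c,s],[-s,c]]); O=np.array([.52888,.11674])
for n,uv,z in[('cart L',(338,367),.075),('cart R',(474,367),.075),('cart top L',(320,472),.145),('cart top R',(494,474),.145),('pock L',(340,331),.052),('pock R',(470,331),.052),('blk L',(281,271),.052),('blk R',(528,270),.052)]:
    print(n,np.round(1e3*R@(bp(uv,z)[:2]-O),1))
E
```

```text
cart L [-16.2 -13.3]
cart R [-16.2  13.9]
cart top L [-17.9 -12.1]
cart top R [-17.5  12.8]
pock L [-18.6 -14.1]
pock R [-18.6  14.3]
blk L [-32.  -26.8]
blk R [-32.2  26.8]
```

Call:
drive_tool --deltas "15 -0.5 0 -6 0;15 -0.5 0 -12 0;15 -0.5 0 -17 0;15 -0.5 0 -20 0;15 -0.5 0 -21 0;15 -0.5 0 -22 0;15 -0.5 0 -23 0;15 -0.5 0 -24 0;15 -0.5 0 -25 0;15 -0.5 0 -25 0"

```text
time_s: 8.0
position: [0.528, 0.1171, 0.0899]
tcp_rot: [[-0.982, -0.191, -0.0], [-0.191, 0.982, 0.0], [0.0, 0.0, -1.0]]
force: [0.1, 0.6, -0.6]
opening: 0.277
grasp_force: 30.0
```

Call:
drive_tool --deltas "15 0 0 -1 0;15 0 0 -2 0;15 0 0 -3 0;15 0 0 -4 0;15 0 0 -5 0;15 0 0 -6 0;15 0 0 -7 0;15 0 0 -8 0;15 0 0 -8 0"

```text
time_s: 8.9
position: [0.528, 0.1171, 0.0818]
tcp_rot: [[-0.982, -0.191, -0.0], [-0.191, 0.982, 0.0], [0.0, 0.0, -1.0]]
force: [-0.2, 0.5, -1.6]
opening: 0.274
grasp_force: 30.0
```

Call:
drive_tool --deltas "15 0 0 -2 0;15 0 0 -4 0;15 0 0 -6 0;15 0 0 -8 0;15 0 0 -10 0;15 0 0 -11 0;15 0 0 -12 0;15 0 0 -13 0;15 0 0 -14 0;15 0 0 -14 0"

```text
time_s: 9.9
position: [0.528, 0.1171, 0.0678]
tcp_rot: [[-0.982, -0.191, -0.0], [-0.191, 0.982, -0.0], [0.0, 0.0, -1.0]]
force: [0.3, 0.1, -1.4]
opening: 0.274
grasp_force: 30.0
```

Call:
drive_tool --deltas "15 0 0 -1 0;15 0 0 -2 0;15 0 0 -3 0;15 0 0 -3.5 0;15 0 0 -4 0;15 0 0 -4 0;15 0 0 -4 0"

```text
time_s: 10.6
position: [0.5283, 0.1171, 0.0641]
tcp_rot: [[-0.982, -0.191, 0.0], [-0.191, 0.982, 0.0], [-0.0, -0.0, -1.0]]
force: [-0.2, -0.7, 0.8]
opening: 0.281
grasp_force: 30.0
```

Call:
drive_tool --deltas "29 0 0 0 0;32 0 0 0 0;36 0 0 0 0;45 0 0 0 0;50 0 0 0 0;50 0 0 0 0;50 0 0 5 0;50 0 0 15 0;50 0 0 35 0;50 0 0 65 0;50 0 0 100 0;50 0 0 130 0"

```text
time_s: 11.8
position: [0.5283, 0.1172, 0.1965]
tcp_rot: [[-0.982, -0.191, 0.002], [-0.191, 0.982, 0.0], [-0.002, -0.0, -1.0]]
force: [0.5, 0.0, -0.1]
opening: 0.577
grasp_force: 0.0
```

Call:
drive_tool --deltas "40 0 0 30 0;40 0 0 58 0;40 36 7 58 0;40 72 14 58 0;40 108 21 58 0;40 143 28 58 0;40 143 28 58 0;40 143 28 30 0;40 143 28 0 0;40 143 28 -8 0;40 143 28 -8 0;40 143 28 -8 0"

```text
time_s: 13.0
position: [0.6717, 0.1451, 0.1876]
tcp_rot: [[-0.982, -0.191, 0.002], [-0.191, 0.982, 0.0], [-0.002, -0.0, -1.0]]
force: [0.8, 0.2, 0.3]
opening: 0.461
grasp_force: 0.0
```

```bash
python3 - <<'E'
from rig import bot, imaging
import cv2,numpy as np
s=bot.read_state(); print(s['time_s'],s['position'],s['force'],s['joint_positions'])
w=imaging.capture('wrist'); q=imaging.capture('side')
a=cv2.resize(q[90:230,200:340],(600,600),interpolation=cv2.INTER_CUBIC)
cv2.imwrite('pics/cl.png',a[:,:,::-1])
E
```

```text
13.0 [0.67166696 0.14513846 0.18760734] [0.83881455 0.24268292 0.30016524] [ 2.89874574e+00  3.54880870e+01  7.28088521e+01 -2.56113666e-03
  7.15799539e+01 -9.81138796e+01]
```

View pics/cl.png

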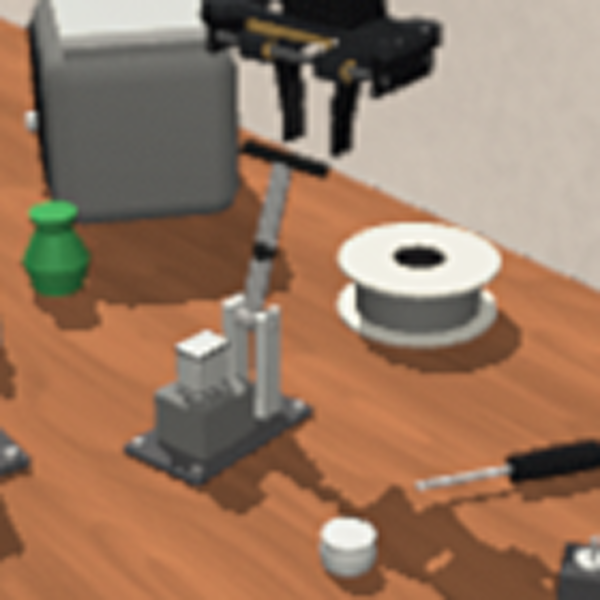

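The cartridge is seated upright, and the bar runs from (245,148) to (328,170) in the crop with the fingertips at about (290,137) and (343,152). I'll solve for the clamp angle.

```bash
python3 - <<'E'
from rig import imaging
from h import *
m=imaging.camera_model('side'); c,s=np.cos(.192),np.sin(.192)
W=lambda x,y,z:np.array([.5292+c*x-s*y,.1171+s*x+c*y,z])
px=lambda P:np.round((proj(P,m)[0]-[200,90]+.5)*600/140-.5)
for th in[1.75,1.85,1.95,2.05]:
    x,z=.058-.135*np.cos(th),.092+.135*np.sin(th); print(th,x,z,px(W(x,-.042,z)),px(W(x,.042,z)))
print(px(W(.145,.02,.1876)),px(W(.145,-.02,.1876)),px(W(.145,.035,.1876)),px(W(.145,-.035,.1876)))
E
```

```text
1.75 0.08206321751268143 0.2248381028279815 [309. 173.] [228. 148.]
1.85 0.09520468332130926 0.22177215240166548 [320. 172.] [239. 146.]
1.95 0.10797441223242374 0.21740956152552238 [330. 172.] [249. 147.]
2.05 0.12024481333585624 0.2117939197655057 [339. 174.] [259. 149.]
[298. 173.] [336. 185.] [284. 169.] [350. 190.]
```

```bash
python3 - <<'E'
from rig import imaging,bot
from h import *
m=imaging.camera_model('side')
for x in(-.05,.05): print(proj(np.array([.625+x,0,.194]),m)/.64)
print(bot.read_state()['position'])
q=imaging.capture('side'); cv2.imwrite('pics/cl2.png',cv2.resize(q[60:180,220:380],(800,600),interpolation=cv2.INTER_CUBIC)[:,:,::-1])
E
```

```text
[[437.61123418 236.23317614]]
[[473.16667436 222.90484414]]
[0.67221654 0.14520677 0.18820015]
```

View pics/cl2.png

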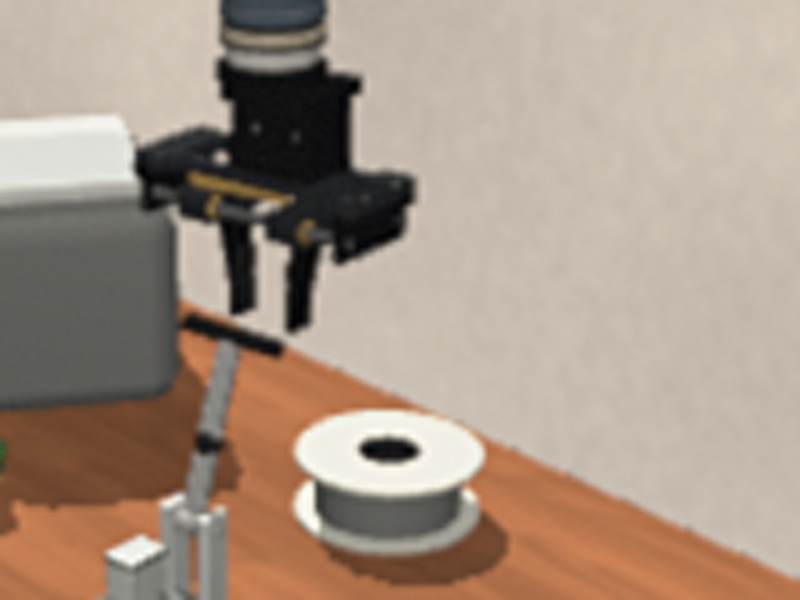

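The bar sits at about 1.93 rad. The fingers look about 30 mm shorter than the TCP implies, so I'll run lower behind the bar, which works either way, and push it gently.

Call:
drive_tool --deltas "40 0 0 -12 0;40 -10 -1.9 -12 0;40 -19.6 -3.8 -12 0;40 -25 -4.8 -12 0;40 -29.5 -5.7 -12 0;40 -34 -6.6 -12 0;40 -38 -7.4 -12 0;40 -42 -8.2 -11 0;40 -42 -8.2 -11 0"

```text
time_s: 14.05
position: [0.6318, 0.1373, 0.1775]
tcp_rot: [[-0.982, -0.191, 0.008], [-0.191, 0.982, 0.001], [-0.008, -0.001, -1.0]]
force: [4.0, 1.1, 4.1]
opening: 0.46
grasp_force: 2.5
```

Call:
drive_tool --deltas "40 -8 -1.5 0 0;40 -16 -3.1 0 0;40 -24 -4.6 0 0;40 -32 -6.2 0 0;40 -40 -7.7 0 0;40 -48 -9.3 0 0;40 -56 -10.8 -2 0;40 -64 -12.4 -4 0;40 -72 -14 -7 0;40 -80 -15.5 -10 0;40 -88 -17 -13 0;40 -96 -18.6 -16 0"

```text
time_s: 15.25
position: [0.5333, 0.1184, 0.1581]
tcp_rot: [[-0.982, -0.191, 0.002], [-0.191, 0.982, 0.001], [-0.002, 0.0, -1.0]]
force: [6.9, 1.9, -5.5]
opening: 0.461
grasp_force: 3.6
```

Call:
drive_tool --deltas "40 -6 -1.2 -3 0;40 -12 -2.3 -7 0;40 -18 -3.5 -11 0;40 -24 -4.7 -15 0;40 -30 -5.8 -20 0;40 -34 -6.6 -24 0;40 -34 -6.6 -24 0"

```text
time_s: 15.95
position: [0.5028, 0.1124, 0.1342]
tcp_rot: [[-0.982, -0.19, 0.008], [-0.19, 0.982, 0.002], [-0.009, 0.0, -1.0]]
force: [11.1, 2.2, -8.9]
opening: 0.456
grasp_force: 5.6
```

Call:
drive_tool --deltas "40 8 1.5 0 0;40 10 2 15 0;40 10 2 45 0;40 10 2 72 0;40 0 0 72 0;40 -12 -2.3 72 0;40 -20 -3.9 72 0;40 -20 -3.9 72 0;40 -20 -3.9 66 0;40 -20 -3.9 62 0;40 -20 -3.9 58 0;40 -20 -3.9 58 0"

```text
time_s: 17.15
position: [0.4787, 0.1078, 0.1919]
tcp_rot: [[-0.982, -0.191, -0.002], [-0.191, 0.982, 0.0], [0.002, 0.0, -1.0]]
force: [-0.4, 0.4, 0.2]
opening: 0.459
grasp_force: 0.0
```

Call:
drive_tool --deltas "40 3 0.6 -3 0;40 3 0.6 -6 0;40 3 0.6 -8 0;40 3 0.6 -10 0;40 3 0.6 -10 0"

```text
time_s: 17.65
position: [0.4818, 0.1084, 0.1827]
tcp_rot: [[-0.982, -0.191, -0.001], [-0.191, 0.982, 0.0], [0.001, 0.0, -1.0]]
force: [-0.3, 0.0, 0.5]
opening: 0.46
grasp_force: 0.0
```

Call:
drive_tool --deltas "40 0 0 -3 0;40 0 0 -6 0;40 0 0 -9 0;40 0 0 -12 0;40 0 0 -12 0"

```text
time_s: 18.15
position: [0.4817, 0.1084, 0.1705]
tcp_rot: [[-0.982, -0.191, -0.001], [-0.191, 0.982, 0.0], [0.001, 0.0, -1.0]]
force: [-0.1, -0.1, 0.1]
opening: 0.457
grasp_force: 0.0
```

No contact yet. I've used my picture views, so I'll find the clamp angle numerically from both fixed cameras.

```bash
cat > ang.py <<'E'
from rig import imaging
from h import *
c,s=np.cos(.192),np.sin(.192)
W=lambda x,y,z:np.array([.5292+c*x-s*y,.1171+s*x+c*y,z])
def samp(im,P,m):
    uv=proj(P,m).astype(np.float32); return cv2.remap(im,uv[:,0],uv[:,1],cv2.INTER_LINEAR).ravel()
def scores(name,im=None):
    m=imaging.camera_model(name); im=imaging.capture(name) if im is None else im
    sat=im.max(2).astype(np.float32)-im.min(2); val=im.max(2).astype(np.float32); out=[]
    for th in np.arange(-.1,2.1,.05):
        p=lambda r,y:W(.058-r*np.cos(th),y,.092+r*np.sin(th))
        A=np.array([p(r,0) for r in np.r_[np.linspace(.02,.045,6),np.linspace(.07,.125,12)]]); B=np.array([p(.135,y) for y in np.linspace(-.039,.039,20)])
        out.append((round(th,2),samp(sat,A,m).mean(),samp(val,A,m).mean(),samp(val,B,m).mean(),samp(val,B,m).max()))
    return np.array(out)
E
python3 - <<'E'
from ang import *
for n in('side','scene'):
    r=scores(n); print(n)
    for t in r[4:30]: print(*np.round(t,2))
    q=scores(n,np.load(f'pics/{n}0.npy')); print('check0',q[np.argmin(q[:,1]+q[:,3]),0])
E
```

```text
side
0.1 58.26 187.82 192.97 197.66
0.15 63.67 188.09 194.54 198.47
0.2 80.07 179.28 193.54 197.18
0.25 86.78 173.79 192.08 195.69
0.3 85.38 172.09 186.88 196.81
0.35 83.86 171.08 188.02 197.53
0.4 82.58 169.82 177.45 188.58
0.45 82.76 169.32 153.33 180.45
0.5 73.75 152.32 134.0 182.22
0.55 62.88 132.21 121.54 192.88
0.6 50.95 113.83 118.32 133.6
0.65 26.48 91.67 89.43 104.78
0.7 3.53 65.51 26.93 29.72
0.75 5.14 64.67 62.63 70.65
0.8 20.81 80.37 95.26 115.69
0.85 37.92 100.87 75.82 115.28
0.9 42.39 108.34 72.59 114.16
0.95 43.55 113.68 70.37 113.88
1.0 48.37 121.33 70.41 116.01
1.05 52.45 126.55 72.55 113.09
1.1 52.87 124.17 62.45 106.59
1.15 50.29 118.39 61.6 110.62
1.2 48.93 114.31 55.09 118.72
1.25 47.8 110.79 54.24 120.72
1.3 47.96 107.41 60.38 129.12
1.35 48.6 104.79 69.74 184.14
check0 1.9
scene
0.1 59.76 194.52 197.28 206.08
0.15 61.09 195.23 195.96 205.85
0.2 62.09 195.49 186.56 205.47
0.25 62.95 195.89 153.77 188.23
0.3 63.4 196.05 116.85 187.41
0.35 61.81 196.17 101.26 187.61
0.4 56.4 195.06 96.06 187.8
0.45 45.3 193.85 92.8 188.94
0.5 29.07 192.55 90.33 188.75
0.55 16.09 196.29 86.5 181.72
0.6 13.73 204.3 83.59 140.92
0.65 13.7 205.76 80.6 83.24
0.7 13.68 205.41 80.22 82.71
0.75 13.59 204.35 80.23 92.83
0.8 13.73 203.0 83.48 138.35
0.85 18.09 200.58 97.17 150.0
0.9 36.12 195.47 140.61 183.95
0.95 52.51 194.19 180.74 206.59
1.0 61.3 190.94 189.51 205.99
1.05 63.58 189.01 181.45 206.08
1.1 64.19 187.76 170.72 208.63
1.15 64.4 184.11 168.68 205.86
1.2 64.96 179.32 182.78 206.0
1.25 66.3 175.99 185.11 205.82
1.3 67.69 174.09 183.48 206.4
1.35 69.4 172.56 184.0 207.03
check0 1.9
```

Call:
drive_tool --deltas "40 1 0.2 -3 0;40 2 0.4 -6 0;40 2 0.4 -8 0;40 2 0.4 -10 0;40 2 0.4 -12 0;40 2 0.4 -14 0;40 2 0.4 -14 0"

```text
time_s: 18.95
position: [0.4827, 0.1086, 0.157]
tcp_rot: [[-0.982, -0.191, -0.003], [-0.191, 0.982, -0.001], [0.003, -0.0, -1.0]]
force: [-2.1, -0.9, 3.4]
opening: 0.458
grasp_force: 1.6
```

Call:
drive_tool --deltas "40 -3.5 -0.7 -5 0;40 -7 -1.3 -10 0;40 -10 -2 -15 0;40 -13 -2.5 -20 0;40 -15.5 -3 -25 0;40 -18 -3.5 -30 0;40 -20 -3.9 -35 0;40 -22 -4.2 -39 0;40 -23 -4.4 -42 0;40 -23 -4.4 -42 0"

```text
time_s: 19.95
position: [0.461, 0.1045, 0.1146]
tcp_rot: [[-0.982, -0.191, 0.0], [-0.191, 0.982, 0.0], [-0.0, 0.0, -1.0]]
force: [-0.8, 0.0, -0.4]
opening: 0.459
grasp_force: 0.0
```

```bash
python3 - <<'E'
from ang import *
for n in('side','scene'):
    r=scores(n); i=np.argmin(r[:,1]+r[:,3]); print(n,np.round(r[max(i-2,0):i+3],1).tolist())
E
```

```text
side [[0.2, 18.5, 83.7, 186.7, 197.4], [0.3, 4.8, 81.5, 50.7, 67.7], [0.4, 4.6, 100.6, 32.4, 46.6], [0.4, 12.7, 120.9, 86.9, 186.2], [0.4, 33.1, 122.5, 74.1, 171.8]]
scene [[0.2, 13.4, 213.4, 96.6, 171.1], [0.3, 13.5, 213.7, 80.9, 112.9], [0.4, 13.3, 213.3, 75.9, 84.7], [0.4, 13.2, 212.6, 76.0, 110.3], [0.4, 14.2, 210.3, 78.3, 143.0]]
```

Call:
drive_tool --deltas "40 -0.5 -0.1 -2 0;40 -1 -0.2 -4 0;40 -1.5 -0.3 -5 0;40 -2 -0.4 -6 0;40 -2.3 -0.4 -7 0;40 -2.6 -0.5 -8 0;40 -3 -0.6 -9 0;40 -3 -0.6 -9 0;40 -3 -0.6 -9 0"

```text
time_s: 20.95
position: [0.4577, 0.1038, 0.1058]
tcp_rot: [[-0.982, -0.191, -0.001], [-0.191, 0.982, -0.0], [0.001, 0.0, -1.0]]
force: [1.1, -0.6, 1.5]
opening: 0.461
grasp_force: 0.8
```

Call:
drive_tool --deltas "40 -0.3 0 -1 0;40 -0.5 -0.1 -2 0;40 -0.7 -0.1 -3 0;40 -0.9 -0.2 -4 0;40 -1 -0.2 -5 0;40 -1.2 -0.2 -6 0;40 -1.2 -0.2 -6 0"

```text
time_s: 21.65
position: [0.456, 0.1035, 0.0996]
tcp_rot: [[-0.982, -0.191, -0.002], [-0.191, 0.982, -0.0], [0.002, 0.0, -1.0]]
force: [-1.2, -1.0, 1.7]
opening: 0.461
grasp_force: 0.9
```

Call:
drive_tool --deltas "40 -0.2 0 -1 0;40 -0.4 -0.1 -2 0;40 -0.5 -0.1 -3 0;40 -0.5 -0.1 -3 0"

```text
time_s: 22.05
position: [0.4557, 0.1036, 0.0967]
tcp_rot: [[-0.982, -0.191, -0.001], [-0.191, 0.982, 0.0], [0.001, 0.0, -1.0]]
force: [-1.9, -0.5, 1.6]
opening: 0.457
grasp_force: 0.9
```

Call:
drive_tool --deltas "40 -0.2 0 -1 0;40 -0.3 0 -2 0;40 -0.4 -0.1 -3 0"

```text
time_s: 22.35
position: [0.4554, 0.1035, 0.0938]
tcp_rot: [[-0.982, -0.191, -0.001], [-0.191, 0.982, 0.0], [0.001, 0.0, -1.0]]
force: [-3.8, -0.0, 4.2]
opening: 0.457
grasp_force: 2.0
```

Call:
drive_tool --deltas "40 -0.1 0 -1 0;40 -0.2 0 -2 0;40 -0.2 0 -3 0"

```text
time_s: 22.65
position: [0.4555, 0.1035, 0.0908]
tcp_rot: [[-0.982, -0.191, -0.001], [-0.191, 0.982, 0.0], [0.001, 0.0, -1.0]]
force: [-3.6, -0.9, 4.3]
opening: 0.461
grasp_force: 2.1
```

Call:
drive_tool --deltas "40 0 0 -0.7 0;40 -0.1 0 -1.4 0;40 -0.1 0 -2 0"

```text
time_s: 22.95
position: [0.4556, 0.1035, 0.0889]
tcp_rot: [[-0.982, -0.191, -0.0], [-0.191, 0.982, 0.0], [0.0, 0.0, -1.0]]
force: [-2.7, -0.7, 3.5]
opening: 0.461
grasp_force: 2.1
```

Call:
drive_tool --deltas "40 0 0 -0.7 0;40 0 0 -1.4 0;40 -0.1 0 -2 0"

```text
time_s: 23.25
position: [0.4555, 0.1034, 0.0869]
tcp_rot: [[-0.982, -0.191, -0.0], [-0.191, 0.982, -0.0], [0.0, 0.0, -1.0]]
force: [-3.4, 0.2, 3.8]
opening: 0.461
grasp_force: 2.1
```

Call:
drive_tool --deltas "40 0 0 -0.5 0;40 0 0 -1 0;40 -0.1 0 -1.5 0"

```text
time_s: 23.55
position: [0.4555, 0.1034, 0.0854]
tcp_rot: [[-0.982, -0.191, 0.0], [-0.191, 0.982, -0.0], [-0.0, -0.0, -1.0]]
force: [-3.5, -0.3, 3.9]
opening: 0.462
grasp_force: 2.2
```

```bash
python3 - <<'E'
from ang import *
for n in('side','scene'):
    r=scores(n); i=np.argmin(r[:,1]+r[:,3]); print(n,np.round(r[max(i-4,0):i+4],2).tolist())
E
```

```text
side [[0.7, 4.1, 66.24, 52.41, 102.75], [0.75, 3.72, 68.89, 35.47, 46.0], [0.8, 3.74, 69.75, 30.25, 52.02], [0.85, 3.48, 66.89, 26.76, 36.51], [0.9, 3.15, 64.84, 24.25, 36.33], [0.95, 2.9, 61.44, 28.09, 56.92], [1.0, 3.21, 57.53, 38.58, 93.27], [1.05, 3.7, 58.28, 51.96, 113.31]]
scene [[-0.05, 17.29, 193.93, 186.26, 211.38], [0.0, 13.81, 202.63, 160.62, 210.02], [0.05, 13.5, 207.23, 103.91, 199.34], [0.1, 13.44, 208.51, 84.41, 135.69], [0.15, 13.28, 209.07, 73.51, 83.26], [0.2, 13.44, 208.1, 77.27, 118.88], [0.25, 15.9, 202.0, 100.73, 147.02], [0.3, 26.58, 187.66, 113.06, 183.08]]
```

Call:
drive_tool --deltas "40 -0.6 -0.1 -0.5 0;40 -1.2 -0.2 -1 0;40 -1.6 -0.3 -1.5 0"

```text
time_s: 23.95
position: [0.4556, 0.1033, 0.0843]
tcp_rot: [[-0.982, -0.191, 0.004], [-0.191, 0.982, 0.0], [-0.004, -0.0, -1.0]]
force: [-0.1, 0.9, 3.8]
opening: 0.462
grasp_force: 1.9
```

Call:
drive_tool --deltas "40 -0.2 0 -0.5 0;40 -0.3 -0.1 -1 0;40 -0.5 -0.1 -1.5 0"

```text
time_s: 24.25
position: [0.4552, 0.1032, 0.0827]
tcp_rot: [[-0.982, -0.191, 0.004], [-0.191, 0.982, 0.0], [-0.004, -0.0, -1.0]]
force: [1.9, 2.5, 4.3]
opening: 0.459
grasp_force: 1.8
```

Call:
drive_tool --deltas "40 -0.1 0 -0.5 0;40 -0.1 0 -1 0;40 -0.1 0 -1.5 0"

```text
time_s: 24.55
position: [0.4542, 0.1028, 0.0811]
tcp_rot: [[-0.982, -0.191, 0.002], [-0.191, 0.982, -0.0], [-0.002, -0.001, -1.0]]
force: [2.5, 0.7, 3.6]
opening: 0.455
grasp_force: 1.8
```

Call:
drive_tool --deltas "40 0 0 -0.5 0;40 -0.1 0 -1 0;40 -0.1 0 -1.5 0"

```text
time_s: 24.85
position: [0.4537, 0.1028, 0.0797]
tcp_rot: [[-0.982, -0.191, 0.001], [-0.191, 0.982, -0.0], [-0.001, -0.001, -1.0]]
force: [2.5, -0.6, 6.3]
opening: 0.456
grasp_force: 3.3
```

Call:
drive_tool --deltas "40 0 0 -0.3 0;40 0 0 -0.6 0"

```text
time_s: 25.05
position: [0.4537, 0.1028, 0.0793]
tcp_rot: [[-0.982, -0.191, 0.001], [-0.191, 0.982, -0.0], [-0.001, -0.001, -1.0]]
force: [3.0, 0.4, 8.8]
opening: 0.459
grasp_force: 4.3
```

Call:
drive_tool --deltas "40 0 0 -0.3 0;40 0 0 -0.6 0"

```text
time_s: 25.25
position: [0.4537, 0.1028, 0.0789]
tcp_rot: [[-0.982, -0.191, 0.001], [-0.191, 0.982, -0.0], [-0.001, -0.001, -1.0]]
force: [2.2, -1.9, 10.4]
opening: 0.458
grasp_force: 5.5
```

Call:
drive_tool --deltas "40 0 0 -0.3 0;40 0 0 -0.4 0;40 0 0 -0.4 0"

```text
time_s: 25.55
position: [0.4537, 0.1028, 0.0787]
tcp_rot: [[-0.982, -0.191, 0.001], [-0.191, 0.982, -0.0], [-0.001, -0.001, -1.0]]
force: [1.4, -0.1, 10.8]
opening: 0.46
grasp_force: 5.8
```

Call:
drive_tool --deltas "40 0 0 -0.2 0;40 0 0 -0.4 0;40 0 0 -0.4 0"

```text
time_s: 25.85
position: [0.4537, 0.1028, 0.0785]
tcp_rot: [[-0.982, -0.191, 0.001], [-0.191, 0.982, -0.0], [-0.001, -0.001, -1.0]]
force: [2.1, -0.5, 12.2]
opening: 0.457
grasp_force: 6.6
```

Call:
drive_tool --deltas "40 0 0 0.5 0;40 0 0 1.5 0;40 0 0 4 0;40 0 0 10 0;40 0 0 25 0;40 0 0 50 0;40 0 0 90 0;40 0 0 120 0;40 0 0 120 0;40 0 0 120 0"

```text
time_s: 26.85
position: [0.4521, 0.1031, 0.1975]
tcp_rot: [[-0.982, -0.191, -0.001], [-0.191, 0.982, -0.0], [0.001, 0.0, -1.0]]
force: [-0.6, 0.2, -0.5]
opening: 0.463
grasp_force: 0.0
```

```bash
python3 - <<'E'
from ang import *
from rig import bot
s=bot.read_state(); print(s['time_s'],s['position'],s['force'])
for n in('side','scene'):
    r=scores(n); r=r[:14]; i=np.argmin(r[:,1]+r[:,3]); print(n,np.round(r[max(i-3,0):i+4],2).tolist())
E
```

```text
26.85 [0.452108   0.10308951 0.19748779] [-0.59696854  0.1803275  -0.51910663]
side [[-0.1, 25.67, 111.8, 152.78, 183.62], [-0.05, 20.82, 106.31, 154.63, 181.94], [0.0, 10.25, 108.21, 116.38, 138.41], [0.05, 6.96, 144.66, 28.41, 35.83], [0.1, 9.1, 193.41, 60.85, 79.92], [0.15, 21.9, 200.87, 174.08, 200.86], [0.2, 57.15, 189.84, 185.06, 209.23]]
scene [[-0.05, 14.9, 200.23, 172.94, 210.0], [0.0, 14.24, 205.75, 119.28, 209.44], [0.05, 14.0, 207.98, 99.1, 157.94], [0.1, 13.93, 208.57, 88.33, 108.96], [0.15, 13.99, 208.22, 100.97, 180.69], [0.2, 15.6, 203.34, 157.69, 197.79], [0.25, 25.54, 187.96, 187.72, 196.47]]
```

```bash
python3 -c "
from rig import bot; print(bot.hand_in())"
```

```text
the job is handed in; nothing more can be done
None
```

I stood the cartridge in the small dock's pocket and let it go on the sprung contact, then pressed the clamp down until the handle force reached about 12 N (about 20 N at the foot by my estimate) and left it closed at roughly 0.07–0.10 rad with the arm clear, handed in at about 27 s. I didn't check the bystanders' final positions; no contact with any showed in the force readings.

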